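# Shut off the hutch feeder and draw out its tray

### The arm

A 6-joint arm with a two-finger parallel gripper is mounted at the origin on the work surface. World frame = base frame: x ahead of the robot, y to its left, z up, the work surface at z = 0. Lengths are in m, angles in rad, forces in N, time in s.
With the tool pointing down it reaches from about 0.275 to 1 m from the base axis. Payload 8.4 kg.
Tool frame: the origin (TCP) lies on the centre line of the jaws, within the pads' length; the fingertips stand env.finger_overhang ahead of it and the grasp point (between the pads) is the TCP (env.finger_overhang is the distance from the TCP to the fingertips, in m); z points along the fingers, y is the line along which they close (so a half turn about z gives the same grasp; the last joint's range is limited). The gripper opens to 85 mm and grips with 20 to 120 N. Pads are 22 mm wide; open, the fingers measure 114 mm over their backs; the gripper's body (76 mm by 85 mm) begins 54 mm behind the grasp point. The pads swing forward as they close: fully open they stand 13 mm farther back than shut.
Start: joints at [-1.236, 0.353, 1.633, -0, 1.155, -0.002], TCP at [0.207, -0.59, 0.25] pointing down, gripper open.
Joint ranges: [-2.63, 2.63], [-0.92, 2.1], [0.06, 2.66], [-1.3, 4.44], [0, 2.69], [-3.02, 3.02]. Speed limits (rad/s): [2.22, 2.22, 2.79, 3.14, 3.14, 3.14].

### API

Orientations are given as a rotation vector (axis times angle).
In Python, from rig import sensors, vision, env gives the robot as it stands.
- The arm moves only by the tool step_arm, never from a script. Its argument "deltas" is text: rows parted by semicolons, each of 7 numbers parted by spaces: the turn, a rotation vector about the tool's x, y, z in degrees, then the shift along the tool's x, y, z in m, then the closure, from 0 (fully open) to 1 (shut). In form: wx wy wz dx dy dz claw; .... A call has 1 to 5 rows; each row shifts and turns the commanded pose from where the row before left it, along the tool's axes as they then stand; what a row does not reach is not made up. A row lasts 1/10 s, in which the tool goes at most 50 mm and 8.59 degrees, less where a joint would pass 70% of its speed; a pose out of reach is approached as far as the arm can. A call with a gripper value outside its range is refused whole. The fingers move at their own pace and stop on an object; "squeeze" is the grip in N (left out, the last holds). Time passes only in rows, so rows that do not move let the fingers close. It gives the time, the measured TCP pose, the force, the opening and the grip force at its end, in the units of the state.
- sensors.get_obs(): the state, without advancing time (a new reading comes with each control period).
- vision.grab_frame(name): name is "side" or "top"; returns a dict with "frame" (400x640x3 uint8, blue, green, red), "fovy" (degrees; the focal length in pixels is half the picture's height over the tangent of half this angle, whatever the lens; pixels are square), "cx", "cy" (the principal point, pixels), "camera_from_world" (4x4, takes a point from world to camera coordinates). Camera axes: x right, y up, looking along -z (the intrinsics and any distortion apply to the point x, -y, -z); pixel columns grow to the right and rows downward; lengths in m; the calibration is good to about 2 mm. A picture is of the moment at which its call begins. There is no depth.
- env.sign_off(): hands the job in; it is judged then, once.
The state is a dict: "time_s": time; "q": joint angles; "qd": joint speeds; "joint_torque": joint torques, N m; "position": TCP position; "ee_rot": TCP orientation; "ft_force": force on the tool from outside, world axes, zero at the start; "moment": the same for the moment, N m; "gripper_width": finger opening in m; "grasp_force": force on a finger pad.
Only numpy, scipy, OpenCV 4.12 (cv2) and the standard library are available. Lean on these libraries where they do the work, as an engineer would, in place of code of your own. Each camera call takes 0.05 s, during which the arm holds its last target. There are 200 camera calls.

### The job

The pellet feeder's tray is to be cleaned: first turn the dial on its top to the red dot, so that the outlet is shut. Then, leaving the dial on red, pull the grey tray out all the way to its stop. Leave the speckled bowl and the green scoop, which stand beside the feeder, where they are.

Things in the scene. Friction and masses are not known exactly. Their poses are not given: they have to be found in the camera images.
- feeder: Fixed blue pellet feeder, box 240 mm deep and wide, 150 mm tall. Origin: at bench height under the middle of its front face; x points from the front to the rear (away from the robot), z up. Tray in the front face, flush when shut. Dial on top, axis 85 mm behind the front face, mid-width. White hopper lid, 182 mm above the bench, covers the top from 160 mm behind the front face to the rear.
- tray (a joint): How far the grey plastic tray (210 mm wide) has been drawn out of the feeder's front, in m: 0 shut (flush), 0.110 at its stop. It slides straight along the feeder's -x (towards the robot), with about 2 N of friction, and stays where it is left. It starts shut or up to 20 mm out.
- tray_handle (a point): Middle of the tray's steel pull handle (moves with the tray): a level round bar 10 mm thick, 120 mm long along the feeder's y, 120 mm above the bench, its centre line 50 mm in front of the tray's face, carried by an arm at each end. 45 mm is clear between bar and face, open above and below, so a finger can hook behind it from above.
- dial (a joint): Angle of the black dial in rad, growing clockwise seen from above. It clicks into four detents: 0 and 0.7 white dots (large, small portion), 1.4 red dot (outlet shut), 2.1 light blue dot (clean out); end stops -0.15 and 2.25. Turning past a click takes about 0.08 N m; let go, it springs to the nearest detent. Starts at a white dot, rarely balanced between the two.
- dial_grip (a point): Point on the dial's upright axis, 183 mm above the bench: the height to grip. A bar grip 62 mm long, 16 mm wide, centred on the axis, stands 159.5 to 193.5 mm above the bench on a disc 70 mm across, 8 mm thick. The bar's end with a white stripe is the pointer. At dial angle q the pointer's direction, counter-clockwise from the feeder's x axis seen from above, is pi + 1.05 - q.
- red_dot (a point): Centre of the red dot (outlet shut), 16 mm across, painted flat on the feeder's top, 53 mm from the dial's axis; the dial's pointer must point at it. The other dots are alike.
- bowl: speckled white ceramic feed bowl, 130 mm across, 50 mm tall, stands beside the feeder's tray; origin: centre of its underside
- scoop: green plastic scoop, 180 mm long, 70 mm wide, 40 mm tall, lies beside the feeder's tray; origin on its underside near the middle of its length

How it is judged:
By the outcome, as a careful person would: the job done as asked, in the order asked, and still so for the second after the job is handed in, with the robot touching nothing.
It also fails if it takes over 45 s, if anything falls off the work surface, if the arm or the gripper's body presses on something with over 40 N, if the wrist force passes 120 N, or if a joint passes its speed limit or range.

## Working session

There is one attempt and no reset: what is moved stays moved. The work goes in short steps, Python scripts to look and compute and a tool call to move; the robot and the scene stay as the last step left them, time stands still between calls to the robot, and variables do not carry over. Pictures are saved under pics/ and viewed, at most 10 in all, crops included, and the job is handed in when it is done.

Besides the shell and the picture viewer there is one more tool, called as a command line: name --argument value ..., lists and objects as JSON in quotes. step_arm: Moves the arm, as the interface text tells. Its arguments: {"type":"object","properties":{"deltas":{"type":"string"},"squeeze":{"type":"number"}},"required":["deltas"]}

```bash
mkdir -p pics; ls
python3 - <<'E'
from rig import sensors, vision, env
import cv2,numpy as np,pickle
np.set_printoptions(precision=4,suppress=True)
for n in("side","top"):
    f=vision.grab_frame(n); pickle.dump(f,open(n+".pkl","wb")); cv2.imwrite(f"pics/{n}0.png",f["frame"])
    print(n,{k:v for k,v in f.items() if k!="frame"})
print(sensors.get_obs(),env.finger_overhang)
E
```

```text
pics
side {'fovy': 57.44083477202992, 'cx': 317.5709825448718, 'cy': 197.1000028731951, 'camera_from_world': array([[-0.8643, -0.5028,  0.0173,  0.5319],
       [ 0.3249, -0.5315,  0.7823, -0.2724],
       [-0.3841,  0.6817,  0.6227, -0.6494],
       [ 0.    ,  0.    ,  0.    ,  1.    ]])}
top {'fovy': 44.517841857617256, 'cx': 315.06608118152593, 'cy': 201.51962683804302, 'camera_from_world': array([[ 0.0115, -0.9994, -0.033 ,  0.0529],
       [ 0.9985,  0.0097,  0.054 , -0.5888],
       [-0.0537, -0.0336,  0.998 , -1.1351],
       [ 0.    ,  0.    ,  0.    ,  1.    ]])}
{'time_s': 0.1, 'q': array([-1.2364,  0.3536,  1.6341, -0.    ,  1.1552, -0.0024]), 'qd': array([ 0.0014,  0.0005, -0.0018,  0.0021,  0.0018, -0.0011]), 'joint_torque': array([  0.0001, -60.635 , -34.2818,   0.    ,   0.0039,  -0.    ]), 'position': array([ 0.2064, -0.5895,  0.2496]), 'ee_rot': array([-3.0959, -0.5264,  0.0003]), 'ft_force': array([-0.446 ,  0.8639,  0.057 ]), 'moment': array([-0.0279, -0.0048, -0.0231]), 'grasp_force': 0.0, 'gripper_width': 0.08560250273427239} 0.019
```

View pics/top0.png

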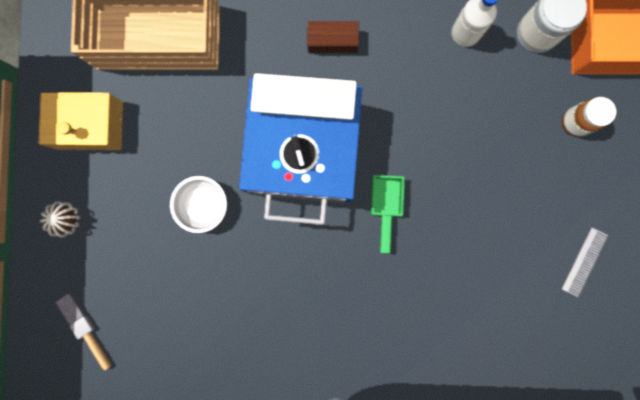

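View pics/side0.png

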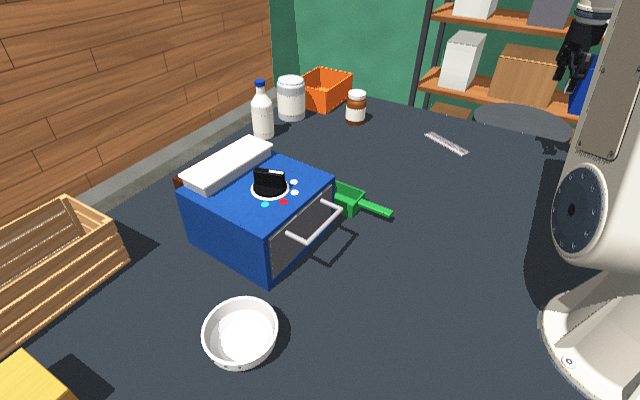

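The top view shows the feeder at about (300,135), the dial at (299,153), the red dot at (289,177), the handle at about (295,220), the bowl to the left and the scoop to the right. I'll enlarge both views.

Run:
```python
import cv2
a=cv2.imread("pics/top0.png")[90:235,225:395]
cv2.imwrite("pics/top0c.png",cv2.resize(a,None,fx=4,fy=4,interpolation=cv2.INTER_CUBIC))
a=cv2.imread("pics/side0.png")[130:290,170:370]
cv2.imwrite("pics/side0c.png",cv2.resize(a,None,fx=3.75,fy=3.75,interpolation=cv2.INTER_CUBIC))
```

```text
(no output)
```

View pics/top0c.png

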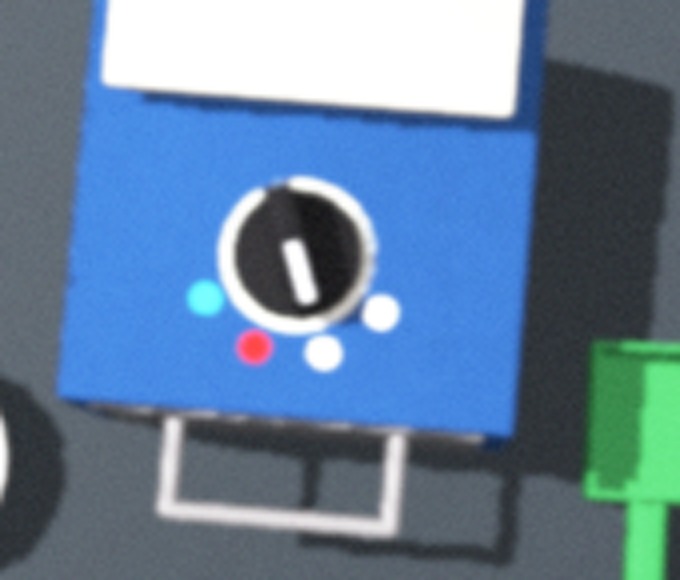

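View pics/side0c.png

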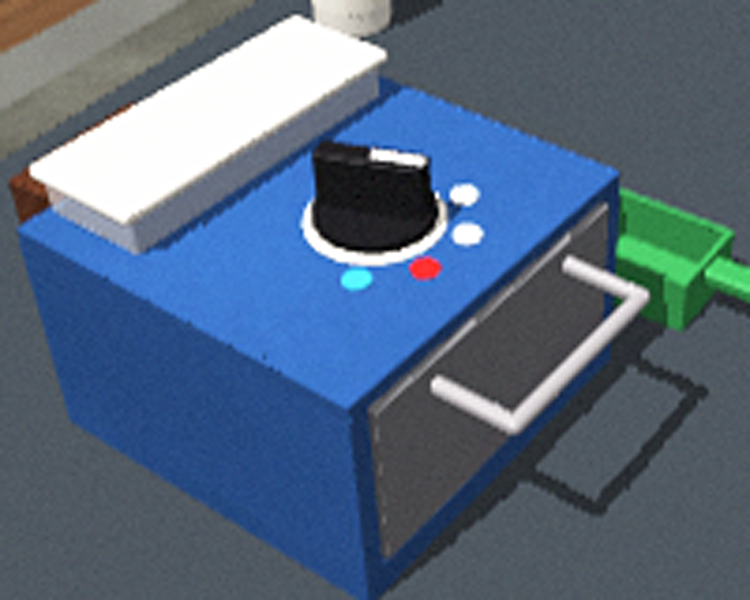

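```bash
cat > fit.py <<'E'
import numpy as np,pickle
from scipy.optimize import least_squares
np.set_printoptions(precision=4,suppress=True)
def proj(f,P,k=0):
    T=f["camera_from_world"]; c=P@T[:3,:3].T+T[:3,3]
    x=c[:,0]/-c[:,2]; y=-c[:,1]/-c[:,2]; F=200/np.tan(np.radians(f["fovy"]/2)); s=1+k*(x*x+y*y)
    return np.c_[F*x*s+f["cx"],F*y*s+f["cy"]]
def w(p,P):
    c,s=np.cos(p[2]),np.sin(p[2]); P=np.atleast_2d(P)
    return np.c_[p[0]+c*P[:,0]-s*P[:,1],p[1]+s*P[:,0]+c*P[:,1],P[:,2]]
def dot(q,r=.053,z=.15): a=np.pi+1.05-q; return [.085+r*np.cos(a),r*np.sin(a),z]
def model(p):
    return np.array([dot(1.4),dot(2.1),dot(.7),dot(0),[0,.12,.15],[0,-.12,.15],[-.05-p[3],.06,.12],[-.05-p[3],-.06,.12],dot(p[4],.031,.1935),dot(p[4],.0,.1935)])
E
python3 - <<'E'
from fit import *
t=pickle.load(open("top.pkl","rb"));s=pickle.load(open("side.pkl","rb"))
ut=np.array([[255,348],[205,298],[324,353],[381,313],[60,398],[510,437],[164,511],[392,528],[308,303],[293,240]])/4+[224.6,89.6]
us=np.array([[425,268],[357,279],[468,234],[464,195],[350,410],[620,175],[515,420],[640,295],[428,159],[370,154]])/3.75+[169.6,129.6]
def r(p):return np.r_[proj(t,w(p,model(p)),p[5])-ut,proj(s,w(p,model(p)),p[6])-us]
for sel in(0,1):
    g=(lambda p:r(p).ravel()) if sel else (lambda p:np.r_[r(p).ravel(),30*p[5:]])
    o=least_squares(g,[.6,0,0,0.01,.35,0,0],loss="soft_l1");print(o.x);
p=o.x;print(r(p).round(1))
print(w(p,[[.085,0,.183],[-.05-p[3],0,.12]]), np.degrees(p[2]))
E
```

```text
[ 0.5965  0.0955 -0.0722  0.0024  0.674  -0.0004 -0.0009]
[ 0.5967  0.0956 -0.0731  0.0026  0.6712 -0.1897 -0.1658]
[[ 0.  -0.1]
 [ 0.4  0.3]
 [ 0.  -0. ]
 [-0.  -0. ]
 [-0.6  0.1]
 [ 0.8 -0.2]
 [ 1.2 -0.5]
 [-0.3 -0. ]
 [ 0.5 -0.4]
 [-0.2  0.8]
 [ 0.1  0.3]
 [ 0.1  0.2]
 [-0.3  0.3]
 [-0.1  0.2]
 [-0.2 -0.7]
 [ 0.2 -1.4]
 [-0.3  1.2]
 [ 0.2  0.5]
 [-0.5  0.9]
 [ 0.2  0.1]]
[[0.6814 0.0894 0.183 ]
 [0.5442 0.0995 0.12  ]] -4.188120023758561
```

```bash
cat > d.py <<'E'
import sys,numpy as np
from rig import sensors
from scipy.spatial.transform import Rotation as R
np.set_printoptions(precision=4,suppress=True)
# target x y z yaw(tool x), tool down
x,y,z,a=map(float,sys.argv[1:5]); o=sensors.get_obs(); C=R.from_rotvec(o["ee_rot"])
T=R.from_rotvec([0,0,a])*R.from_rotvec([np.pi,0,0])
print("rot deg",np.degrees((C.inv()*T).as_rotvec()),"shift(cur tool axes)",C.inv().apply(np.array([x,y,z])-o["position"]),"q",o["q"],"F",o["ft_force"],o["time_s"])
E
python3 d.py .6814 .0894 .25 .277
```

```text
rot deg [-0.0732  0.0021  3.4269] shift(cur tool axes) [ 0.6727 -0.4838  0.0002] q [-1.2364  0.3536  1.6341 -0.      1.1552 -0.0024] F [-0.446   0.8639  0.057 ] 0.1
```

step_arm --deltas "0 0 0 0.033 -0.024 0 0;0 0 0 0.033 -0.024 0 0;0 0 0 0.033 -0.024 0 0;0 0 0 0.033 -0.024 0 0;0 0 0 0.033 -0.024 0 0"

```text
time_s: 0.6
position: [0.3231, -0.4205, 0.25]
ee_rot: [-3.097, -0.526, 0.0]
ft_force: [0.4, -0.2, 0.2]
gripper_width: 0.0858
grasp_force: 0.0
```

step_arm --deltas "0 0 0 0.033 -0.024 0 0;0 0 0 0.033 -0.024 0 0;0 0 0 0.033 -0.024 0 0;0 0 0 0.033 -0.024 0 0;0 0 0 0.033 -0.024 0 0"

```text
time_s: 1.1
position: [0.4392, -0.2527, 0.2501]
ee_rot: [-3.097, -0.526, 0.0]
ft_force: [0.6, -0.4, -0.4]
gripper_width: 0.0857
grasp_force: 0.0
```

step_arm --deltas "0 0 0 0.033 -0.024 0 0;0 0 0 0.033 -0.024 0 0;0 0 0 0.033 -0.024 0 0;0 0 0 0.033 -0.024 0 0;0 0 0 0 0 0 0"

```text
time_s: 1.6
position: [0.5337, -0.1166, 0.2501]
ee_rot: [-3.095, -0.532, -0.002]
ft_force: [0.2, -0.0, -0.5]
gripper_width: 0.0854
grasp_force: 0.0
```

```bash
python3 d.py .6814 .0894 .25 .277
```

```text
rot deg [-0.0473 -0.0671  3.6201] shift(cur tool axes) [ 0.208  -0.1449  0.0004] q [-0.2186  0.231   1.8031  0.0015  1.1069  1.0114] F [ 0.1655 -0.0162 -0.5354] 1.6
```

step_arm --deltas "0 0 0 0.0347 -0.0241 0 0;0 0 0 0.0347 -0.0241 0 0;0 0 0 0.0347 -0.0241 0 0;0 0 0 0.0347 -0.0241 0 0;0 0 0 0.0347 -0.0241 0 0"

```text
time_s: 2.1
position: [0.6559, 0.0519, 0.2499]
ee_rot: [3.097, 0.526, -0.001]
ft_force: [0.2, -1.2, 0.2]
gripper_width: 0.0852
grasp_force: 0.0
```

step_arm --deltas "0 0 0 0.0347 -0.0241 0 0;0 0 3.6 0 0 0 0;0 0 0 0 0 0 0"

```text
time_s: 2.4
position: [0.6802, 0.0857, 0.2494]
ee_rot: [3.112, 0.43, -0.002]
ft_force: [-0.1, -0.6, 0.1]
gripper_width: 0.0858
grasp_force: 0.0
```

```bash
python3 d.py .6814 .0894 .182 .277
python3 - <<'E'
from rig import vision
import cv2
a=vision.grab_frame("side")["frame"][90:250,170:370]
cv2.imwrite("pics/s1.png",cv2.resize(a,None,fx=3.75,fy=3.75,interpolation=cv2.INTER_CUBIC))
E
```

```text
rot deg [ 0.0006  0.0835 -0.151 ] shift(cur tool axes) [ 0.0023 -0.0032  0.0674] q [ 0.1232  0.4481  1.4919 -0.0002  1.203   1.4198] F [-0.067  -0.6161  0.1321] 2.4
```

View pics/s1.png

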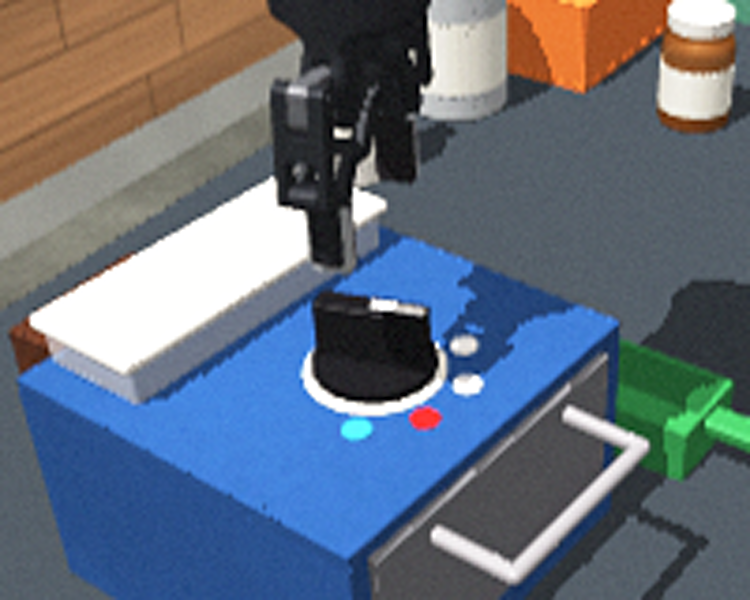

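The open jaws straddle the bar grip (at about (370,340) in the crop), so I'll go down and close.

step_arm --deltas "0 0 0 0.0023 -0.0032 0.022 0;0 0 0 0 0 0.022 0;0 0 0 0 0 0.022 0;0 0 0 0 0 0 0;0 0 0 0 0 0 0.5" --squeeze 40

```text
time_s: 2.95
position: [0.6813, 0.0879, 0.1846]
ee_rot: [3.112, 0.429, -0.001]
ft_force: [0.2, 0.1, 0.2]
gripper_width: 0.0733
grasp_force: 0.0
```

step_arm --deltas "0 0 0 0 0 0 1;0 0 0 0 0 0 1;0 0 0 0 0 0 1;0 0 0 0 0 0 1;0 0 0 0 0 0 1"

```text
time_s: 3.45
position: [0.6821, 0.0883, 0.1852]
ee_rot: [3.111, 0.429, 0.002]
ft_force: [-1.1, -3.7, 5.8]
gripper_width: 0.0151
grasp_force: 41.3
```

Gripped. Now I'll turn it clockwise (+z of the tool).

step_arm --deltas "0 0 8 0 0 0 1;0 0 8 0 0 0 1;0 0 8 0 0 0 1;0 0 8 0 0 0 1;0 0 8 0 0 0 1"

```text
time_s: 3.95
position: [0.6821, 0.0878, 0.1852]
ee_rot: [3.068, -0.67, 0.002]
ft_force: [-1.0, -6.7, 7.3]
gripper_width: 0.0151
grasp_force: 41.4
```

step_arm --deltas "0 0 1 0 0 0 1;0 0 0 0 0 0 1"

```text
time_s: 4.15
position: [0.6821, 0.0878, 0.1852]
ee_rot: [3.064, -0.689, 0.002]
ft_force: [-1.7, -5.6, 5.8]
gripper_width: 0.0153
grasp_force: 41.4
```

```bash
python3 d.py .6814 .0894 .182 -.423; python3 -c "
from rig import sensors;print(sensors.get_obs()['moment'])"
```

```text
rot deg [ 0.0578 -0.0996 -1.1097] shift(cur tool axes) [-0.0013 -0.0012  0.0032] q [ 0.1266  0.5087  1.5447 -0.002   1.0872  2.1407] F [-1.7266 -5.6175  5.7559] 4.15
[-0.99490535  0.14848205 -0.01216671]
```

step_arm --deltas "0 0 0 0 0 0 0.3;0 0 0 0 0 0 0.3;0 0 0 0 0 0 0.3;0 0 0 0 0 0 0.3;0 0 0 0 0 -0.02 0.3"

```text
time_s: 4.65
position: [0.6799, 0.0889, 0.2016]
ee_rot: [3.064, -0.687, -0.008]
ft_force: [0.7, -0.2, 0.3]
gripper_width: 0.0597
grasp_force: 0.0
```

step_arm --deltas "0 0 0 0 0 -0.03 0.3;0 0 -8 0 0 -0.03 0.3;0 0 -8 0 0 0 0.3;0 0 -8 0 0 0 0.3;0 0 -8 0 0 0 0.3"

```text
time_s: 5.15
position: [0.6816, 0.0891, 0.2645]
ee_rot: [-3.135, -0.193, -0.001]
ft_force: [0.6, 0.1, -0.2]
gripper_width: 0.0599
grasp_force: 0.0
```

step_arm --deltas "0 0 -8 0 0 0 0.3;0 0 -8 0 0 0 0.3;0 0 -8 0 0 0 0.3;0 0 -8 0 0 0 0.3;0 0 -8 0 0 0 0.3"

```text
time_s: 5.65
position: [0.6815, 0.0891, 0.2641]
ee_rot: [-2.88, -1.254, 0.0]
ft_force: [0.9, 0.2, 0.0]
gripper_width: 0.0596
grasp_force: 0.0
```

```bash
python3 d.py .5442 .0995 .26 1.498
python3 - <<'E'
from rig import vision
import cv2
a=vision.grab_frame("side")["frame"][90:250,170:370]
cv2.imwrite("pics/s2.png",cv2.resize(a,None,fx=3.75,fy=3.75,interpolation=cv2.INTER_CUBIC))
E
```

```text
rot deg [ -0.0162  -0.0044 -38.7929] shift(cur tool axes) [-0.086  -0.1076  0.0042] q [0.1277 0.4384 1.4736 0.0002 1.2298 0.8775] F [0.9043 0.2224 0.0479] 5.65
```

View pics/s2.png

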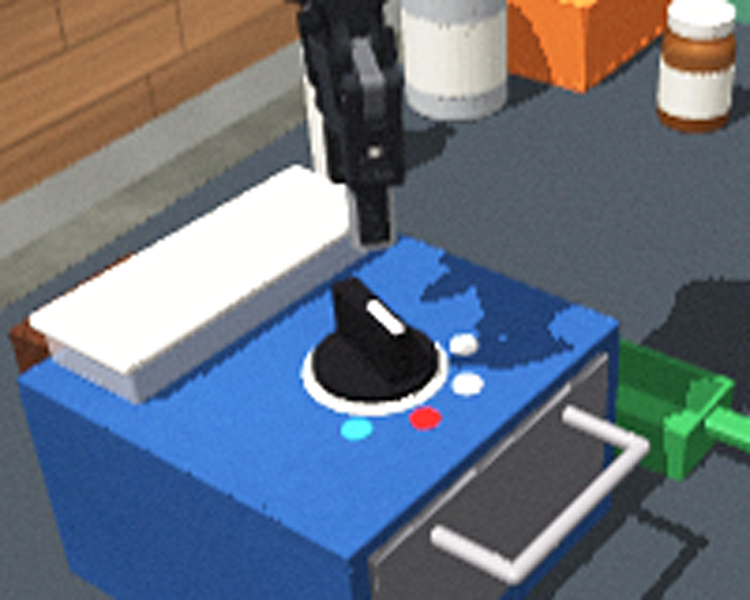

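The pointer now aims at the red dot: the stripe runs from (370,302) to (400,330) in the crop, and the dot is at (425,418), lower because of height parallax. I'll check the angle numerically while moving to the handle.

Run:
```python
from fit import *
s=pickle.load(open("side.pkl","rb"));p=[.5966,.0956,-.0729]
for q in(1.2,1.3,1.4,1.5,1.6):print(q,((proj(s,w(p,[dot(q,.031,.1935),dot(q,0.003,.1935)]))-[169.6,89.6])*3.75).round())
```

```text
1.2 [[409. 328.]
 [374. 306.]]
1.3 [[405. 330.]
 [373. 307.]]
1.4 [[400. 332.]
 [373. 307.]]
1.5 [[394. 334.]
 [372. 307.]]
1.6 [[389. 335.]
 [372. 307.]]
```

step_arm --deltas "0 0 -8 0 0 0 0.55;0 0 -8 0 0 0 0.55;0 0 -8 0 0 0 0.55;0 0 -8 0 0 0 0.55;0 0 -6.8 0 0 0 0.55"

```text
time_s: 6.2
position: [0.6815, 0.089, 0.2642]
ee_rot: [-2.304, -2.135, 0.0]
ft_force: [0.2, 0.4, 0.5]
gripper_width: 0.0386
grasp_force: 0.0
```

```bash
python3 d.py .5442 .0995 .26 1.498
```

```text
rot deg [-0.0129 -0.0044 -0.1792] shift(cur tool axes) [ 0.     -0.1377  0.0042] q [0.1277 0.4384 1.4736 0.0001 1.2298 0.2036] F [0.1908 0.4265 0.46  ] 6.2
```

step_arm --deltas "0 0 0 0 -0.046 0 0.55;0 0 0 0 -0.046 0 0.55;0 0 0 0 -0.0457 0 0.55;0 0 0 0 0 0.03 0.55;0 0 0 0 0 0.03 0.55"

```text
time_s: 6.7
position: [0.544, 0.1001, 0.2052]
ee_rot: [2.308, 2.128, 0.005]
ft_force: [0.3, 1.1, 0.4]
gripper_width: 0.0382
grasp_force: 0.0
```

```bash
python3 d.py .5442 .0995 .118 1.498
python3 - <<'E'
from rig import vision
import cv2
a=vision.grab_frame("side")["frame"][90:250,190:390]
cv2.imwrite("pics/s3.png",cv2.resize(a,None,fx=3.75,fy=3.75,interpolation=cv2.INTER_CUBIC))
E
```

```text
rot deg [ 0.1949 -0.0592 -0.4686] shift(cur tool axes) [-0.0007 -0.0001  0.0872] q [0.1792 0.2896 1.8346 0.0002 1.0139 0.2601] F [0.314  1.0713 0.4241] 6.7
```

View pics/s3.png

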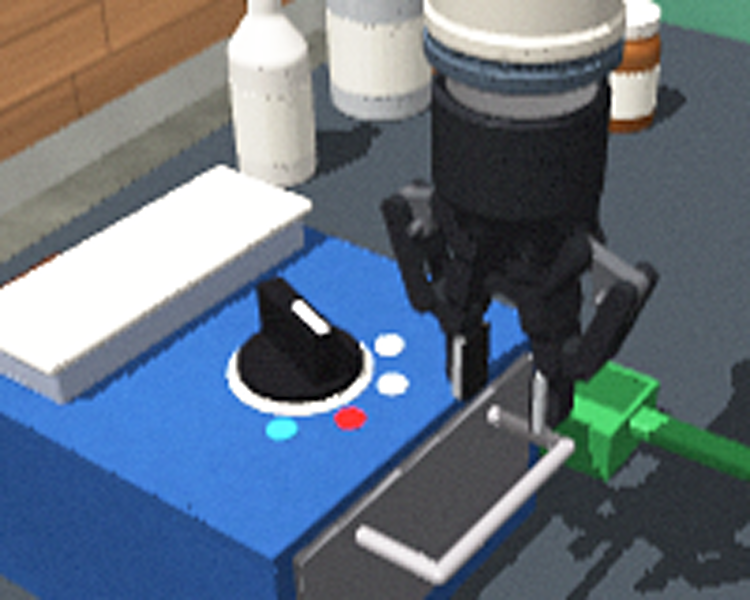

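The jaws are centred over the bar, which runs from (440,575) to (570,445) in the crop, though the rear linkage comes near the feeder's top edge. I'll shift 8 mm towards the robot and stay a little higher. The tray will slide into the grip.

step_arm --deltas "0 0 0 -0.0007 -0.008 0.02 0.55;0 0 0 0 0 0.02 0.55;0 0 0 0 0 0.02 0.55;0 0 0 0 0 0.012 0.55;0 0 0 0 0 0.006 0.55"

```text
time_s: 7.25
position: [0.5361, 0.0996, 0.1256]
ee_rot: [-2.308, -2.13, 0.002]
ft_force: [0.5, -0.6, 0.8]
gripper_width: 0.038
grasp_force: 0.0
```

step_arm --deltas "0 0 0 0 0 0 1;0 0 0 0 0 0 1;0 0 0 0 0 0 1;0 0 0 0 0 0 1" --squeeze 30

```text
time_s: 7.65
position: [0.5371, 0.0997, 0.1271]
ee_rot: [2.306, 2.132, 0.003]
ft_force: [2.1, -0.2, 1.6]
gripper_width: 0.0083
grasp_force: 29.5
```

Gripped, so I'll pull slowly along −y of the tool.

step_arm --deltas "0 0 0 0 -0.01 0 1;0 0 0 0 -0.015 0 1;0 0 0 0 -0.02 0 1;0 0 0 0 -0.02 0 1;0 0 0 0 -0.01 0 1"

```text
time_s: 8.15
position: [0.4605, 0.1056, 0.1271]
ee_rot: [2.306, 2.132, 0.001]
ft_force: [2.9, -2.2, 3.1]
gripper_width: 0.0084
grasp_force: 30.4
```

step_arm --deltas "0 0 0 0 -0.008 0 1;0 0 0 0 -0.008 0 1;0 0 0 0 -0.004 0 1;0 0 0 0 -0.002 0 1;0 0 0 0 0 0 1"

```text
time_s: 8.65
position: [0.4397, 0.1071, 0.127]
ee_rot: [2.306, 2.132, 0.001]
ft_force: [-0.1, -3.7, 10.0]
gripper_width: 0.0084
grasp_force: 31.2
```

step_arm --deltas "0 0 0 0 -0.002 0 1;0 0 0 0 -0.001 0 1;0 0 0 0 0 0 1"

```text
time_s: 8.95
position: [0.4372, 0.1073, 0.1271]
ee_rot: [2.306, 2.132, 0.002]
ft_force: [0.1, -3.6, 9.0]
gripper_width: 0.0086
grasp_force: 31.0
```

step_arm --deltas "0 0 0 0 -0.002 0 1;0 0 0 0 -0.002 0 1;0 0 0 0 0 0 1"

```text
time_s: 9.25
position: [0.4367, 0.1074, 0.1272]
ee_rot: [2.301, 2.13, 0.01]
ft_force: [15.7, -9.6, -8.3]
gripper_width: 0.0085
grasp_force: 29.8
```

step_arm --deltas "0 0 0 0 -0.002 0 1;0 0 0 0 -0.001 0 1;0 0 0 0 0 0 1"

```text
time_s: 9.55
position: [0.4365, 0.1076, 0.1274]
ee_rot: [2.298, 2.128, 0.016]
ft_force: [27.4, -13.8, -20.7]
gripper_width: 0.0084
grasp_force: 29.1
```

The position no longer changes and the force is rising, so the tray is at its stop. I'll open moderately, lift and look.

step_arm --deltas "0 0 0 0 0 0 0.6;0 0 0 0 0 0 0.55;0 0 0 0 0 0 0.55;0 0 0 0 0 0 0.55"

```text
time_s: 9.95
position: [0.429, 0.1081, 0.1261]
ee_rot: [-2.306, -2.132, 0.001]
ft_force: [-0.1, 0.4, -0.2]
gripper_width: 0.0383
grasp_force: 0.0
```

step_arm --deltas "0 0 0 0 0.003 -0.01 0.55;0 0 0 0 0 -0.03 0.55;0 0 0 0 0 -0.04 0.55;0 0 0 0 0 -0.04 0.55;0 0 0 0 0 0 0.55"

```text
time_s: 10.45
position: [0.4355, 0.1086, 0.2519]
ee_rot: [2.304, 2.13, 0.013]
ft_force: [-0.0, 0.8, 0.0]
gripper_width: 0.0381
grasp_force: 0.0
```

Run:
```python
from fit import *
from rig import vision
import cv2
f=vision.grab_frame("side")
cv2.imwrite("pics/s4.png",cv2.resize(f["frame"][140:310,170:390],None,fx=3.5,fy=3.5,interpolation=cv2.INTER_CUBIC))
p=[.5966,.0956,-.0729]
for d in(.1,.105,.11):print(d,((proj(f,w(p,[[-.05-d,.06,.12],[-.05-d,-.06,.12]]))-[169.6,139.6])*3.5).round())
print(((proj(f,w(p,[dot(1.4,.031,.1935),dot(1.4,0.003,.1935)]))-[169.6,139.6])*3.5).round())
```

```text
0.1 [[639. 443.]
 [747. 308.]]
0.105 [[648. 448.]
 [755. 312.]]
0.11 [[657. 452.]
 [764. 315.]]
[[373. 135.]
 [348. 111.]]
```

View pics/s4.png

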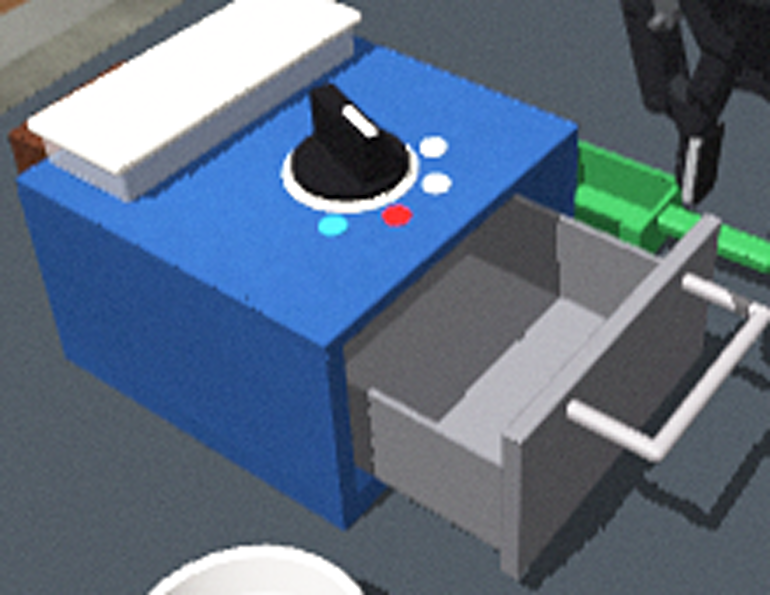

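The handle's corner is at (657,452), as predicted for 0.110 m. The dial's stripe is still on red, and the scoop and bowl haven't moved. The robot isn't touching anything, so I'll hand the job in.

```bash
python3 -c "
from rig import env;print(env.sign_off())"
```

```text
the job is handed in; nothing more can be done
None
```

The dial is on the red dot and the tray is pulled out to its stop, with the bowl and scoop left in place; I've handed the job in after about 10.5 s of robot time, and no verdict came back.

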